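Fit the captive cover into a cable box by feel

ROBOT

A 7-joint arm with a two-finger parallel gripper is mounted at the origin on the work surface. World frame = base frame: x ahead of the robot, y to its left, z up, the work surface at z = 0. Lengths are in m, angles in degrees, forces in N, time in s.
With the tool pointing down it reaches from about 0.35 to 0.9 m from the base axis. Payload 19.9 kg.
Tool frame: the origin (TCP) lies on the centre line of the jaws, within the pads' length; the fingertips stand 19 mm ahead of it and the grasp point (between the pads) is the TCP (arm.finger_overhang is the x of the fingertips in the tool frame, in m); x points along the fingers, y is the direction in which the jaws open and shut, and the axes are right-handed (so a half turn about x gives the same grasp; the last joint's range is limited). The gripper opens to 94 mm and grips with 3 to 60 N. Pads are 16 mm wide; open, the fingers measure 119 mm over their backs; the gripper's body (75 mm by 177 mm) begins 78 mm behind the grasp point.
Start: joints at [-71.706, 23.915, -0.59, 92.452, 0.269, 63.638, -3.037], TCP at [0.221, 0.585, 0.224] pointing down, gripper open.
Joint ranges: [-161.28, 161.28], [-22.2, 115.67], [-73.04, 71.86], [3.21, 147.25], [-68.34, 248.33], [10.77, 114.83], [-161.83, 161.83]. Speed limits (degrees/s): [108.29, 108.29, 136.94, 136.94, 172.46, 172.46, 172.46].

INTERFACE

Orientations are given as [roll, pitch, yaw] about the fixed x, y, z axes, in that order (R = Rz(yaw) Ry(pitch) Rx(roll)).
In Python, from bench import get_state, optics, arm, nets gives the robot as it stands.
- The arm moves only by the shell command python3 -m creep 'ROWS'. ROWS is a JSON object of lists of equal length, an entry for each row: "jaw": the opening, from 0 (shut) to 1 (fully open); "travel": the shift along the world's x, y, z in mm, a list of three; "spin": the turn about the world's z in rad. A call has 1 to 10 rows; each row shifts and turns the commanded pose from where the row before left it; what a row does not reach is not made up. A row lasts 1/12 s, in which the tool goes at most 41.7 mm and 7.16 degrees, less where a joint would pass 70% of its speed; a pose out of reach is approached as far as the arm can. A call is refused whole if a number of a shift passes 41.7 or a number of a turn 0.125, either way. A call with a gripper value outside its range is refused whole. The fingers move at their own pace and stop on an object; the grip force is fixed at half the most. Time passes only in rows, so rows that do not move let the fingers close. It gives the time, the measured TCP pose, the force and the opening at its end, in the units of the state.
- get_state(): the state, without advancing time (a new reading comes with each control period).
- optics.camera(name): name is "side" or "top"; returns (picture, depth): 400x640x3 uint8, red, green, blue; 400x640 float32, m along the optical axis (not along the pixel's ray), 0 where there is no reading.
- optics.camera_info(name): a dict with "fx", "fy", "cx", "cy" (pixels), "distortion" ([k1, k2, p1, p2, k3] as OpenCV has them; the pictures are not rectified), "world_to_cam" (4x4, takes a point from world to camera coordinates). Camera axes: x right, y up, looking along -z (the intrinsics and any distortion apply to the point x, -y, -z); pixel columns grow to the right and rows downward; lengths in m; the calibration is good to about 2 mm. A picture is of the moment at which its call begins. camera_info takes no time and is no camera call.
- arm.job_done(): hands the job in, once; it reports no verdict.
Trained networks look in the newest picture that a camera, given by its name, has taken for a name from the list of things; names that differ only in an ending like _2 or _b are one class to them, and where a whole thing is asked for, a point or a joint stands for the part that bears it (a point fixed in the world has none). Each returns a list of dicts, best first, with "score" (0 to 1); they miss things now and then, are a little off and sometimes report something else, mostly with a low value. They report only what shows in the picture. A call takes as long as a camera call. They do not tell look-alikes from the thing itself.
- nets.boxes_of(camera, query): "point" ([column, row] as shares, 0 to 1, of the picture: columns of its width, rows of its height, amid what is visible of it).
- nets.outline_of(camera, query): "pixels" (400x640 bool, what is visible of it) and "point" ([column, row] as shares, 0 to 1, of the picture: columns of its width, rows of its height, amid what is visible of it).
- nets.mark_of(camera, query): "point" ([column, row] as shares, 0 to 1, of the picture: columns of its width, rows of its height: a listed point, or the origin of a listed thing).
The state is a dict: "time": time; "joints": joint angles; "dq": joint speeds; "effort": joint torques, N m; "tool_pos": TCP position; "ee_rot": TCP orientation; "force": force on the tool from outside, world axes, zero at the start; "torque": the same for the moment, N m; "opening": opening from 0.0 (shut) to 1.0 (fully open).
Only numpy, scipy, OpenCV 4.12 (cv2) and the standard library are available. Lean on these libraries where they do the work, as an engineer would, in place of code of your own. Each camera call takes 0.05 s, during which the arm holds its last target.

TASK

Fit the loose white cover into the cable box: hold it by its black handle, tilt it, pass one notched end down under the wide blue lip and feel sideways until the notch takes the hidden locating key and the end goes fully in; then level it down onto the ledges and slide it straight back until its other end stops under the narrow blue lip, flat and square. Let go, and leave the glue bottle, sanding block and hammer alone.

Things in the scene. Friction and masses are not known exactly. Their poses are not given: they have to be found in the camera images.
- cable_box: Brown wooden box fixed to the bench, 196 x 154 mm, 63 mm high. Origin at bench level below the centre of its mouth; z up, x points to the end with the WIDE blue lip. Open cavity x -78 to +90 mm, y -63 to +63 mm, with 14 mm walls around it. A blue lip overhangs each end; the mouth between the lips, x -70 to +70 mm, is shorter than the cover.
- wide_lip (a point): Lower inner edge of the wide blue lip: box x = +70, y = 0, z = 57 mm; 6 mm thick, pocket 20 mm deep (end wall at x = +90). Hidden in the pocket is a fixed upright key 16 mm wide, x +74 to +90, z 7 to 56 mm, its middle anywhere from y = -10 to +10 mm. Without the notch on the key the end stops at x = +74 (too short to level); with it, at x = +90.
- narrow_lip (a point): Middle of the lower inner edge of the narrow blue lip: box x = -70, y = 0, z = 57 mm. Also 6 mm thick; its pocket is only 8 mm deep, up to the end wall at x = -78 mm.
- seat (a point): Middle of the finished cover's underside: box x = 0, z = 46 mm; its y may lie up to 13 mm either side, as the key has it (x = +12 mm when pushed fully in). z = 46 mm is the top of two 30 mm wide ledges along the side walls, x -78 to +30 mm only; from there to the wide lip's end wall all but the key is open down to z = 30 mm, so a tilted cover may dip there.
- cover_handle (a point): Centre of the loose cover's black handle. Cover (0.14 to 0.28 kg): white-faced plate 156 (x) x 100 (y) x 8 mm, same both ways round, flat on the bench at first; in the middle of each end a notch 22 mm wide, 18 mm deep. Handle on its middle: 18 (x) x 64 (y) x 36 mm high, gripped across the 18 mm. This point is 18 mm above the plate's top, 26 mm above its underside. z up.
- cover_end_a (a point): Middle of the line across the cover's +x end (in the mouth of the notch), 78 mm from the centre, half-way through the 8 mm plate.
- cover_end_b (a point): Middle of the line across the cover's -x end (in the mouth of the notch), 78 mm from the centre, half-way through the 8 mm plate.
- glue_mid (a point): Yellow glue bottle standing on the bench, 52 mm across and 130 mm high with a red cap; point at its middle. Leave alone.
- sander_mid (a point): Wood and cork sanding block lying on the bench, 90 x 50 x 40 mm; point at its centre. Leave alone.
- hammer_grip (a point): Handle of a hammer, 260 mm long, lying on the bench beyond the work; point on its handle. Leave alone.
There are look-alikes about, which are no part of the job. There is more than one size of the part that bears cover_handle; the job needs the largest.

How it is judged (in metres and radians):
On the way:
1. the cover is tilted (more than 4 degrees) with one end under the wide lip by at least 10 mm, past the front of the key (angle between cover_handle's own z axis and vertical above 0.07 rad and ((x of cover_end_a in the frame of cable_box between 0.08 and 0.095 m and z of cover_end_a in the frame of cable_box below 0.055 m and z of cover_end_b in the frame of cable_box above 0.055 m) or (x of cover_end_b in the frame of cable_box between 0.08 and 0.095 m and z of cover_end_b in the frame of cable_box below 0.055 m and z of cover_end_a in the frame of cable_box above 0.055 m))), for 0.1 s.
At the end, for the whole second after the job is handed in: The cover lies level (within 1.7 degrees) and square (6 degrees) on the box's ledges, handle up, its centre within 4 mm (along the box) of where it stops under the narrow lip and within 14.5 mm of the middle across it, handle centre 72 mm above the bench within 2.5 mm, released (x of cover_handle in the frame of cable_box between -0.004 and 0.004 m and y of cover_handle in the frame of cable_box between -0.0145 and 0.0145 m and z of cover_handle in the frame of cable_box between 0.0695 and 0.0745 m and angle between cover_handle's own z axis and vertical below 0.03 rad and angle between the x axis of cover_handle and the x axis of cable_box, either way round below 0.1 rad); the robot touches nothing.
It fails at once if the glue bottle is moved by more than 30 mm or tipped (distance of glue_mid from where it was at the start of the episode above 0.03 m or angle between glue_mid's own z axis and vertical above 0.5 rad).
It fails at once if the sanding block is moved by more than 30 mm (distance of sander_mid from where it was at the start of the episode above 0.03 m).
It fails at once if the hammer is moved by more than 30 mm (distance of hammer_grip from where it was at the start of the episode above 0.03 m).
It also fails if it takes over 58 s, if anything falls off the work surface, if the arm or the gripper's body presses on something with over 40 N, if the wrist force passes 120 N, or if a joint passes its speed limit or range.

## Working session

There is one attempt and no reset: what is moved stays moved. The work goes in short steps, Python scripts to look and compute and a shell command to move; the robot and the scene stay as the last step left them, time stands still between calls to the robot, and variables do not carry over. Pictures are saved under pics/ and viewed, and the job is handed in when it is done.

```bash
mkdir -p pics; ls
python3 - <<'E'
from bench import get_state, optics, arm, nets
import cv2,numpy as np
for n in ("top","side"):
    p,d=optics.camera(n); cv2.imwrite(f"pics/{n}0.png",p[:,:,::-1]); np.savez(f"pics/{n}0.npz",p=p,d=d)
    i=optics.camera_info(n); print(n,{k:(np.round(v,4).tolist()) for k,v in i.items()})
print(get_state())
E
```

```text
pics
top {'fx': 428.4108, 'fy': 428.4108, 'cx': 320.9851, 'cy': 201.9379, 'distortion': [-0.1146, 0.0, 0.0, 0.0, 0.0], 'world_to_cam': [[0.0038, -0.9995, 0.0329, 0.0322], [0.9937, 0.0075, 0.1118, -0.5827], [-0.112, 0.0323, 0.9932, -1.0284], [0.0, 0.0, 0.0, 1.0]]}
side {'fx': 416.2633, 'fy': 416.2633, 'cx': 314.2176, 'cy': 199.6676, 'distortion': [0.0005, 0.0, 0.0, 0.0, 0.0], 'world_to_cam': [[0.8542, -0.5199, -0.0065, -0.4379], [0.3481, 0.5626, 0.7499, -0.2936], [-0.3862, -0.6428, 0.6616, -0.6819], [0.0, 0.0, 0.0, 1.0]]}
{'time': 0.1, 'joints': array([-71.70704377,  23.9446499 ,  -0.59080558,  92.47929582,
         0.2687999 ,  63.63846576,  -3.03722815]), 'dq': array([-0.12212568, -0.05367123,  0.07643429, -0.14362653,  0.02112373,
        0.02869423, -0.02439842]), 'effort': array([ 5.28543660e-04, -8.52560449e+01,  6.38424028e-01, -4.26689637e+01,
       -4.91779984e-02,  1.63581833e-02,  4.50674634e-05]), 'tool_pos': array([0.22051887, 0.58448594, 0.22390785]), 'ee_rot': array([ -86.07781348,   89.9389604 , -106.74842215]), 'force': array([ 0.48950275,  0.41505902, -1.24289976]), 'torque': array([0.0301987 , 0.00375381, 0.03516569]), 'opening': 0.998881480149899}
```

View pics/top0.png

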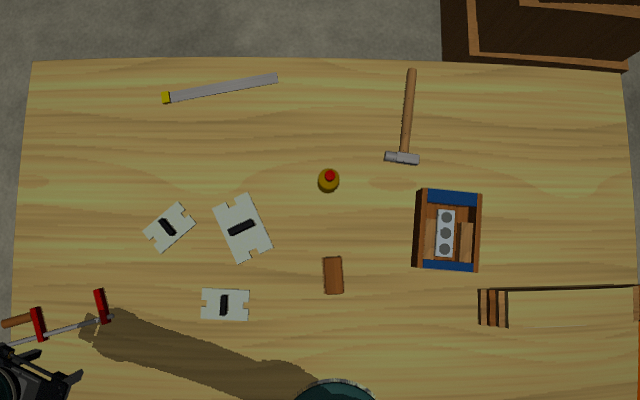

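View pics/side0.png

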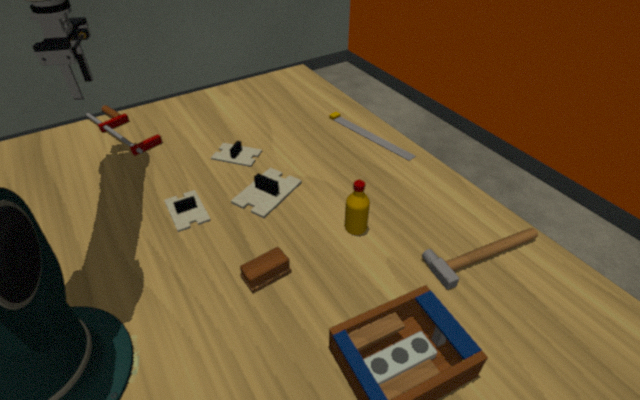

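The top view shows the largest cover at (242,228) with its black handle at (241,228). The two smaller covers are at (169,227) and (225,304). The box is at (447,230), with the wide lip at its far end (453,198) and the narrow lip at (448,266). The glue bottle is at (329,180), the sanding block at (333,275) and the hammer at (405,120).

```bash
cat > h.py <<'E'
import numpy as np,cv2
from bench import optics
def cloud(n,p,d):
    i=optics.camera_info(n)
    K=np.array([[i['fx'],0,i['cx']],[0,i['fy'],i['cy']],[0,0,1]]);D=np.array(i['distortion'],float)
    v,u=np.mgrid[0:400,0:640]
    q=cv2.undistortPoints(np.stack([u.ravel(),v.ravel()],1).astype(np.float64)[:,None],K,D)[:,0].reshape(400,640,2)
    c=np.stack([q[...,0]*d,-q[...,1]*d,-d],-1)
    T=np.linalg.inv(np.array(i['world_to_cam']))
    return c@T[:3,:3].T+T[:3,3]
def rect(P):
    r=cv2.minAreaRect((P[:,:2]*1000).astype(np.float32)); return r
E
python3 - <<'E'
from h import *
def go(n):
    f=np.load(f"pics/{n}0.npz");p,d=f['p'].astype(int),f['d'];W=cloud(n,p,d);hsv=cv2.cvtColor(f['p'],cv2.COLOR_RGB2HSV)
    H,S,V=[hsv[...,k].astype(int) for k in range(3)]
    blue=(H>100)&(H<125)&(S>120)&(V>50)&(d>0)
    k,l,st,c=cv2.connectedComponentsWithStats(blue.astype(np.uint8))
    for j in range(1,k):
        if st[j,4]>100:
            P=W[l==j];print(n,'blue',c[j].round(),st[j,4],'z',np.median(P[:,2]).round(4),'mean',P.mean(0).round(4),rect(P[np.abs(P[:,2]-np.median(P[:,2]))<.006]))
    white=(S<45)&(V>120)&(d>0)&(W[...,2]<.03)&(W[...,2]>-.02)&(W[...,0]>.2)
    k,l,st,c=cv2.connectedComponentsWithStats(white.astype(np.uint8))
    for j in range(1,k):
        if st[j,4]>150:
            P=W[l==j];print(n,'white',c[j].round(),st[j,4],'z',np.median(P[:,2]).round(4),rect(P))
    dark=(V<50)&(d>0)&(W[...,2]>.025)&(W[...,2]<.06)&(W[...,0]>.2)
    k,l,st,c=cv2.connectedComponentsWithStats(dark.astype(np.uint8))
    for j in range(1,k):
        if st[j,4]>25:
            P=W[l==j];print(n,'dark',c[j].round(),st[j,4],'z',np.median(P[:,2]).round(4),rect(P))
    return W
W=go('top')
for nm,u,v in (('glue',329,180),('sander',333,270),('hammerhead',402,158)):print(nm,W[v,u].round(3))
go('side')
E
```

```text
top blue [452. 197.] 648 z 0.0612 mean [ 0.5937 -0.2866  0.0605] ((594.31396484375, -286.53125), (124.35281372070312, 32.39946746826172), 85.12667846679688)
top blue [448. 265.] 419 z 0.0614 mean [ 0.4276 -0.2713  0.061 ] ((427.4231872558594, -271.33447265625), (125.28034210205078, 20.598888397216797), 84.82415771484375)
top white [242. 228.] 2026 z 0.0067 ((520.1686401367188, 233.15606689453125), (155.5498809814453, 100.08875274658203), 25.971250534057617)
top white [169. 227.] 1075 z 0.0049 ((519.3339233398438, 420.8543701171875), (76.41094207763672, 117.76811218261719), 40.42305374145508)
top white [445. 233.] 463 z 0.0241 ((507.6617431640625, -278.3609619140625), (44.4796028137207, 118.80315399169922), 84.0735092163086)
top white [224. 304.] 1156 z 0.0047 ((328.1528625488281, 274.1903991699219), (117.88501739501953, 75.80549621582031), 87.41937255859375)
top dark [417. 227.] 243 z 0.0414 ((520.0391235351562, -202.69712829589844), (2.6415882110595703, 190.77088928222656), 85.113037109375)
top dark [473. 228.] 168 z 0.0501 ((504.7857971191406, -341.3541564941406), (3.96762633323669
[... 1259 characters left out ...]
85.17000579833984)
side dark [235. 147.] 61 z 0.0328 ((516.4937744140625, 416.39947509765625), (43.2545166015625, 11.16157054901123), 43.174522399902344)
side dark [266. 182.] 223 z 0.0404 ((516.288330078125, 229.42401123046875), (15.662415504455566, 62.94118881225586), 25.43059539794922)
side dark [184. 202.] 113 z 0.0329 ((325.57342529296875, 269.21697998046875), (12.021876335144043, 44.002593994140625), 86.42298126220703)
side dark [439. 332.] 53 z 0.0455 ((579.2059326171875, -288.6467590332031), (17.56633758544922, 21.823667526245117), 26.770776748657227)
side dark [349. 370.] 360 z 0.0449 ((417.0445251464844, -258.117919921875), (120.238525390625, 2.1322970390319824), 84.69612121582031)
```

Run:
```python
from bench import get_state
import numpy as np
from scipy.spatial.transform import Rotation as R
s=get_state();r=R.from_euler('xyz',s['ee_rot'],degrees=True).as_matrix();print(r.round(3))
a=np.degrees(np.arctan2(r[1,1],r[0,1]));print('jaw yaw',a,'turn to 115.7:',np.radians((115.7-a+90)%180-90),'final 84.8', (84.8-a+90)%180-90)
print((np.array([519,231.7])-s['tool_pos'][:2]*1000).round(1))
```

```text
[[-0.     0.353  0.936]
 [-0.001  0.936 -0.353]
 [-1.    -0.001  0.   ]]
jaw yaw 69.32938910990579 turn to 115.7: 0.8093198361932824 final 84.8 15.470610890094207
[ 298.5 -352.8]
```

```bash
python3 -m creep '{"jaw":[1,1,1,1,1,1,1,1,1,1],"travel":[[26,-31,0],[26,-31,0],[26,-31,0],[26,-31,0],[26,-31,0],[26,-31,0],[26,-31,0],[26,-31,0],[26,-31,0],[26,-31,0]],"spin":[0.081,0.081,0.081,0.081,0.081,0.081,0.081,0.081,0.081,0.081]}'
```

```text
time: 0.93
tool_pos: [0.4814, 0.2729, 0.2244]
ee_rot: [-161.2, 90.0, -135.2]
force: [2.0, 1.0, -0.5]
opening: 1.003
```

```bash
python3 -m creep '{"jaw":[1,1,1,1],"travel":[[19,-21,-20],[19,-21,-20],[0,0,-20],[0,0,0]],"spin":[0,0,0,0]}'
python3 - <<'E'
from bench import get_state,optics
from h import *
from scipy.spatial.transform import Rotation as R
s=get_state();r=R.from_euler('xyz',s['ee_rot'],degrees=True).as_matrix();print('jaw yaw',np.degrees(np.arctan2(r[1,1],r[0,1])),s['tool_pos'],r[:,0].round(3))
p,d=optics.camera('side');cv2.imwrite('pics/side1.png',p[:,:,::-1])
E
```

```text
time: 1.27
tool_pos: [0.5177, 0.2305, 0.1608]
ee_rot: [-173.6, 89.7, -148.1]
force: [-0.9, 0.5, -0.0]
opening: 1.001
jaw yaw 115.57763864657541 [0.51771123 0.23045468 0.16077516] [-0.005 -0.003 -1.   ]
```

View pics/side1.png

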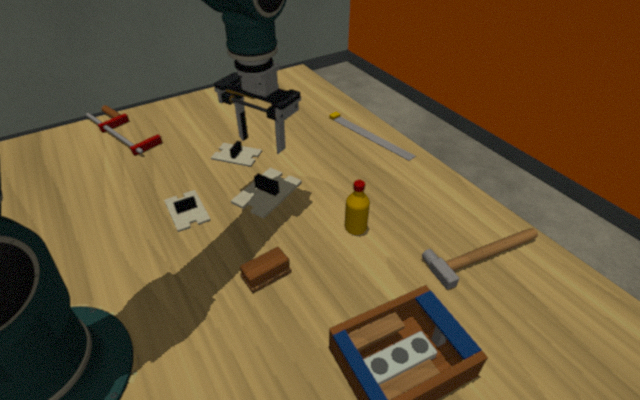

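The open jaws at (242,105)–(280,135) straddle the big cover's handle at (266,184), lined up along its 64 mm length. I'll descend and grip.

```bash
python3 -m creep '{"jaw":[1,1,1,1,1,0.5,0.5,0.5,0.5,0.5],"travel":[[0,0,-35],[0,0,-35],[0,0,-35],[0,0,-23],[0,0,0],[0,0,0],[0,0,0],[0,0,0],[0,0,0],[0,0,0]],"spin":[0,0,0,0,0,0,0,0,0,0]}'
```

```text
time: 2.15
tool_pos: [0.5192, 0.2331, 0.0377]
ee_rot: [-0.6, 89.9, 25.2]
force: [0.5, -0.5, 0.2]
opening: 0.686
```

```bash
python3 -m creep '{"jaw":[0.5,0.5,0.5,0.5,0.5,0.5,0.5,0.5,0.5,0.5],"travel":[[0,0,20],[0,0,35],[0,0,38],[0,0,38],[0,0,35],[-2,-15,10],[-2,-30,0],[-2,-38,0],[-2,-38,0],[-2,-38,0]],"spin":[0,0,0,0,0,0,0,0,0,0]}'
python3 - <<'E'
from bench import get_state,optics
from h import *
p,d=optics.camera('side');cv2.imwrite('pics/side2.png',p[:,:,::-1])
E
```

```text
time: 2.98
tool_pos: [0.5078, 0.0718, 0.2125]
ee_rot: [6.4, 90.0, 32.2]
force: [1.8, -0.3, -2.0]
opening: 0.677
```

View pics/side2.png

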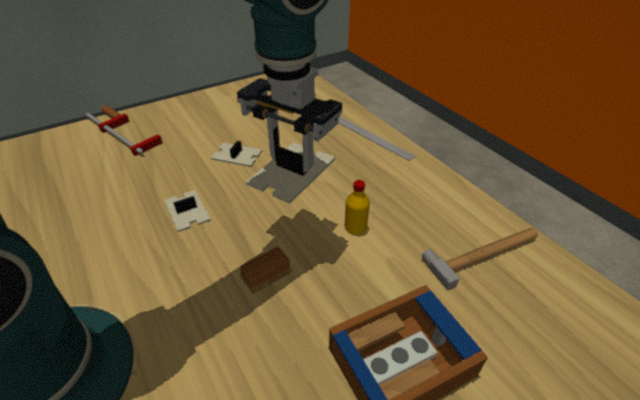

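The cover is held and level, at about (290,170). I'll carry it over the box and turn it to the box's heading.

```bash
python3 -m creep '{"jaw":[0.5,0.5,0.5,0.5,0.5,0.5,0.5,0.5,0.5,0.5],"travel":[[-1,-37,0],[-1,-38,0],[-1,-38,0],[-1,-38,0],[-1,-38,0],[-1,-38,0],[-1,-38,0],[-1,-38,0],[-1,-30,0],[-1,-12,0]],"spin":[-0.055,-0.055,-0.055,-0.055,-0.055,-0.055,-0.055,-0.055,-0.055,-0.044]}'; python3 -m creep '{"jaw":[0.5,0.5,0.5],"travel":[[0,0,-30],[0,0,-20],[0,0,0]],"spin":[0,0,0]}'
cat >> h.py <<'E'
from bench import get_state
from scipy.spatial.transform import Rotation as R
B0=np.array([507.2,-278.5]);YB=np.radians(-5.2)
def boxpos():
    s=get_state();q=s['tool_pos']*1000;c,n=np.cos(YB),np.sin(YB);dl=q[:2]-B0
    r=R.from_euler('xyz',s['ee_rot'],degrees=True).as_matrix()
    print('t%.2f'%s['time'],'box x %.1f y %.1f z %.1f'%(c*dl[0]+n*dl[1],-n*dl[0]+c*dl[1],q[2]),'yaw',np.degrees(np.arctan2(r[1,1],r[0,1])).round(2),'F',s['force'].round(1),'T',s['torque'].round(2))
E
python3 - <<'E'
from h import *
boxpos()
for n in('top','side'):
    p,d=optics.camera(n);cv2.imwrite(f'pics/{n}3.png',p[:,:,::-1]);np.savez(f'pics/{n}3.npz',p=p,d=d)
E
```

```text
time: 3.87
tool_pos: [0.497, -0.2759, 0.2125]
ee_rot: [-93.1, 89.9, -98.7]
force: [0.3, -0.6, -1.4]
opening: 0.679
time: 4.12
tool_pos: [0.4967, -0.2702, 0.1589]
ee_rot: [162.0, 89.7, 156.8]
force: [-0.4, 0.9, -1.9]
opening: 0.683
t4.12 box x -11.2 y 7.3 z 158.9 yaw 84.83 F [-0.4  0.9 -1.9] T [0.04 0.09 0.01]
```

View pics/side3.png

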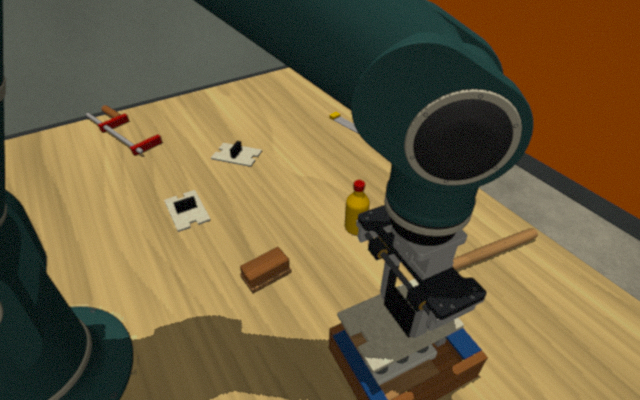

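View pics/top3.png

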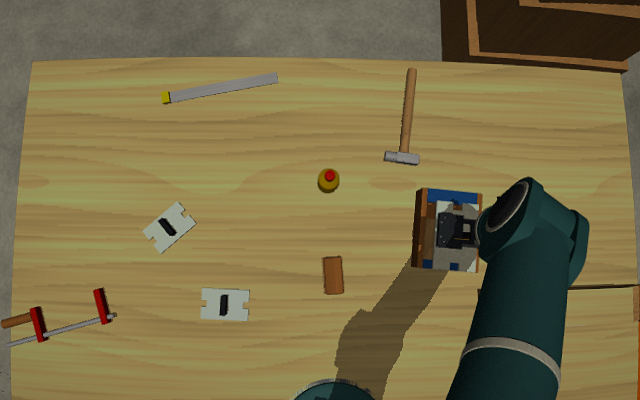

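```bash
cat >> h.py <<'E'
def tobox(W):
    c,n=np.cos(YB),np.sin(YB);d=W[...,:2]*1000-B0
    return np.stack([c*d[...,0]+n*d[...,1],-n*d[...,0]+c*d[...,1],W[...,2]*1000],-1)
def snap(tag,zlo,zhi):
    out={}
    for n in('top','side'):
        p,d=optics.camera(n);cv2.imwrite(f'pics/{n}{tag}.png',p[:,:,::-1]);np.savez(f'pics/{n}{tag}.npz',p=p,d=d)
        plate(n,p,d,zlo,zhi)
def plate(n,p,d,zlo,zhi):
    Q=tobox(cloud(n,p,d));hsv=cv2.cvtColor(p,cv2.COLOR_RGB2HSV)
    m=(hsv[...,1]<70)&(hsv[...,2]>60)&(d>0)&(Q[...,2]>zlo)&(Q[...,2]<zhi)&(abs(Q[...,0])<130)&(abs(Q[...,1])<90)
    P=Q[m]
    if len(P)<50: print(n,'few',len(P));return
    for _ in range(3):
        A=np.c_[P[:,:2],np.ones(len(P))];k=np.linalg.lstsq(A,P[:,2],rcond=None)[0];r=P[:,2]-A@k;P=P[abs(r)<3]
    print(n,len(P),'x',np.percentile(P[:,0],[0.5,99.5]).round(1),'y',np.percentile(P[:,1],[.5,99.5]).round(1),'tilt x,y deg',np.degrees(np.arctan(k[:2])).round(2),'z at x0',k[2].round(1),'z at 70/-70',(k[2]+70*k[0]).round(1),(k[2]-70*k[0]).round(1))
E
python3 - <<'E'
from h import *
for n in('top','side'):
    f=np.load(f'pics/{n}3.npz');plate(n,f['p'],f['d'],110,150)
E
```

```text
top 1313 x [-89.2  66.1] y [-41.5  58.1] tilt x,y deg [-0.35  0.11] z at x0 127.5 z at 70/-70 127.0 127.9
side 3600 x [-89.4  62.4] y [-43.3  55.2] tilt x,y deg [-0.29  0.27] z at x0 131.2 z at 70/-70 130.8 131.5
```

```bash
python3 -m creep '{"jaw":[0.5,0.5,0.5,0.5,0.5],"travel":[[0,-4,-25],[-1,-3,-20],[0,0,-9],[0,0,0],[0,0,0]],"spin":[0,0,0,0,0]}'; python3 -c "
from h import *
boxpos()"
```

```text
time: 4.63
tool_pos: [0.4981, -0.2783, 0.1096]
ee_rot: [-17.6, 90.0, -22.7]
force: [-0.3, 0.1, -0.9]
opening: 0.677
t4.63 box x -9.1 y -0.6 z 109.6 yaw 84.87 F [-0.3  0.1 -0.9] T [0.01 0.04 0.04]
```

```bash
python3 -m creep '{"jaw":[0.5,0.5,0.5,0.5,0.5,0.5],"travel":[[-3,0,-4],[0,0,-3],[0,0,-2],[0,0,-2],[0,0,-2],[0,0,0]],"spin":[0,0,0,0,0,0]}'; python3 -c "
from h import *
boxpos()"
```

```text
time: 5.13
tool_pos: [0.4958, -0.2785, 0.0961]
ee_rot: [-16.3, 89.9, -21.4]
force: [3.3, 0.2, 4.2]
opening: 0.679
t5.13 box x -11.4 y -1.0 z 96.1 yaw 84.87 F [3.3 0.2 4.2] T [ 0.02 -0.62  0.01]
```

Contact at about 4 N, and it is starting to tilt. I'll press a little further.

```bash
python3 -m creep '{"jaw":[0.5,0.5,0.5,0.5],"travel":[[0,0,-2],[0,0,-2],[0,0,-1],[0,0,0]],"spin":[0,0,0,0]}'; python3 -c "
from h import *
boxpos();snap('4',35,95)"
```

```text
time: 5.47
tool_pos: [0.4962, -0.2786, 0.0913]
ee_rot: [-16.8, 89.8, -21.9]
force: [4.3, -0.1, 4.8]
opening: 0.679
t5.47 box x -10.9 y -1.1 z 91.3 yaw 84.88 F [ 4.3 -0.1  4.8] T [ 0.02 -0.78 -0.01]
top 1060 x [-90.5  62.4] y [-50.1  49.7] tilt x,y deg [-8.41  0.02] z at x0 59.0 z at 70/-70 48.6 69.3
side 2844 x [-91.7  39.9] y [-51.1  48.1] tilt x,y deg [-8.18  0.07] z at x0 60.8 z at 70/-70 50.7 70.8
```

View pics/side4.png

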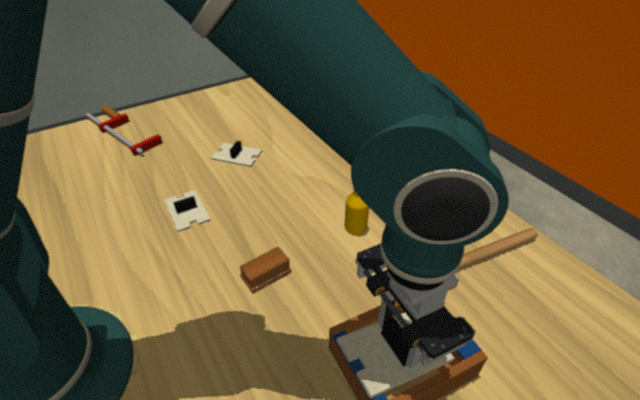

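The cover is tilted about 8.3°. The far end is at box x≈62 with its top at z≈50, below the lip edge at 57. Next I'll slide it forward under the wide lip.

```bash
python3 -m creep '{"jaw":[0.5,0.5,0.5,0.5,0.5,0.5,0.5],"travel":[[0,0,-1],[2,-0.2,0],[2,-0.2,0],[2,-0.2,0],[2,-0.2,0],[1,0,0],[0,0,0]],"spin":[0,0,0,0,0,0,0]}'; python3 -c "
from h import *
boxpos()"
```

```text
time: 6.15
tool_pos: [0.5038, -0.279, 0.0893]
ee_rot: [-161.1, 90.0, -166.2]
force: [-0.8, 0.4, -1.4]
opening: 0.676
t6.15 box x -3.4 y -0.8 z 89.3 yaw 84.87 F [-0.8  0.4 -1.4] T [0.07 0.04 0.03]
```

```bash
python3 -m creep '{"jaw":[0.5,0.5,0.5,0.5,0.5,0.5,0.5],"travel":[[1,-0.1,0],[1,-0.1,0],[1,-0.1,0],[1,-0.1,0],[1,-0.1,0],[1,-0.1,0],[0,0,0]],"spin":[0,0,0,0,0,0,0]}'; python3 -c "
from h import *
boxpos()"
```

```text
time: 6.73
tool_pos: [0.5099, -0.2796, 0.0894]
ee_rot: [-32.7, 90.0, -37.8]
force: [0.0, -0.3, -1.7]
opening: 0.676
t6.73 box x 2.8 y -0.9 z 89.4 yaw 84.87 F [ 0.  -0.3 -1.7] T [ 0.04 -0.01  0.04]
```

```bash
python3 -m creep '{"jaw":[0.5,0.5,0.5,0.5],"travel":[[1,-0.1,0],[1,-0.1,0],[1,-0.1,0],[0,0,0]],"spin":[0,0,0,0]}'; python3 -c "
from h import *
boxpos()"
```

```text
time: 7.07
tool_pos: [0.5129, -0.2799, 0.0894]
ee_rot: [-35.8, 90.0, -41.0]
force: [0.2, 0.0, -1.4]
opening: 0.679
t7.07 box x 5.8 y -0.9 z 89.4 yaw 84.86 F [ 0.2  0.  -1.4] T [0.03 0.03 0.03]
```

```bash
python3 -m creep '{"jaw":[0.5,0.5,0.5,0.5,0.5],"travel":[[1,-0.1,0],[1,-0.1,0],[1,-0.1,0],[1,-0.1,0],[0,0,0]],"spin":[0,0,0,0,0]}'; python3 -c "
from h import *
boxpos();snap('5',35,95)"
```

```text
time: 7.48
tool_pos: [0.5168, -0.2803, 0.0894]
ee_rot: [-46.0, 90.0, -51.1]
force: [-0.4, -0.1, -1.3]
opening: 0.68
t7.48 box x 9.8 y -0.9 z 89.4 yaw 84.86 F [-0.4 -0.1 -1.3] T [ 0.05 -0.03  0.03]
top 934 x [-70.8  71.8] y [-49.3  49.1] tilt x,y deg [-9.17  0.11] z at x0 60.3 z at 70/-70 49.0 71.6
side 2667 x [-71.5  49.3] y [-50.9  48.1] tilt x,y deg [-9.    0.08] z at x0 62.1 z at 70/-70 51.0 73.2
```

View pics/side5.png

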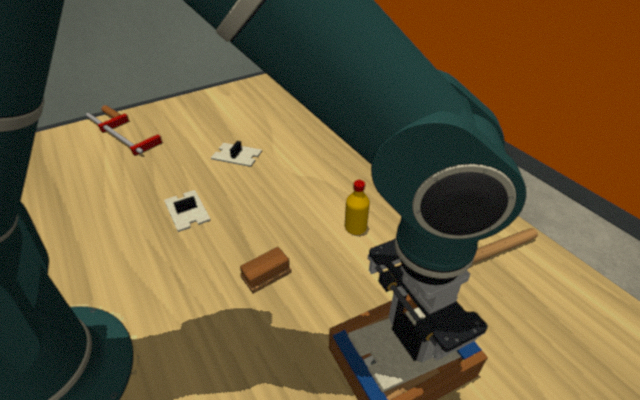

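```bash
python3 -c "
import cv2;p=cv2.imread('pics/top5.png')[170:290,390:510];cv2.imwrite('pics/top5c.png',cv2.resize(p,None,fx=5,fy=5))"
```

```text
(no output)
```

View pics/top5c.png

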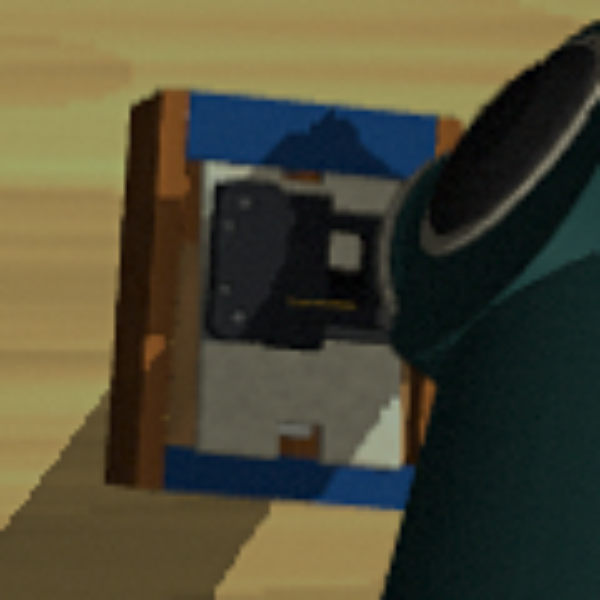

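The near end has moved on to x≈-71, so the far end is at about 83, past the key's front with no contact. That means the notch is already over the key. I'll feel for the end wall.

```bash
python3 -m creep '{"jaw":[0.5,0.5,0.5,0.5,0.5,0.5],"travel":[[1,-0.1,0],[1,-0.1,0],[1,-0.1,0],[1,-0.1,0],[1,-0.1,0],[0,0,0]],"spin":[0,0,0,0,0,0]}'; python3 -c "
from h import *
boxpos()"
```

```text
time: 8.08
tool_pos: [0.5218, -0.2809, 0.0894]
ee_rot: [-51.8, 90.0, -57.0]
force: [-0.6, 0.2, -1.1]
opening: 0.676
t8.08 box x 14.8 y -1.0 z 89.4 yaw 84.86 F [-0.6  0.2 -1.1] T [ 0.03 -0.03  0.03]
```

```bash
python3 -m creep '{"jaw":[0.5,0.5,0.5,0.5],"travel":[[1,-0.1,0],[1,-0.1,0],[1,-0.1,0],[0,0,0]],"spin":[0,0,0,0]}'; python3 -c "
from h import *
boxpos()"
```

```text
time: 8.42
tool_pos: [0.524, -0.2812, 0.0892]
ee_rot: [172.3, 89.9, 167.1]
force: [-4.0, 0.3, 0.4]
opening: 0.682
t8.42 box x 17.0 y -1.1 z 89.2 yaw 84.85 F [-4.   0.3  0.4] T [0.1  1.05 0.13]
```

End wall felt at about 4 N. I'll back off about 6 mm, then lower so the ledge ends lever the cover level.

```bash
python3 -m creep '{"jaw":[0.5,0.5,0.5,0.5,0.5,0.5,0.5,0.5,0.5],"travel":[[-2,0.2,0],[-2,0.2,0],[-2,0.1,-1],[0,0,-1],[0,0,-1],[0,0,-1],[0,0,-1],[0,0,-1],[0,0,0]],"spin":[0,0,0,0,0,0,0,0,0]}'; python3 -c "
from h import *
boxpos()"
```

```text
time: 9.17
tool_pos: [0.5197, -0.2811, 0.085]
ee_rot: [-9.6, 89.8, -14.8]
force: [-3.7, 3.3, 21.6]
opening: 0.679
t9.17 box x 12.7 y -1.4 z 85.0 yaw 84.85 F [-3.7  3.3 21.6] T [ 0.72  0.77 -0.12]
```

```bash
python3 -m creep '{"jaw":[0.5,0.5,0.5,0.5],"travel":[[-1,0.1,0],[-1,0.1,-1],[0,0,-0.5],[0,0,0]],"spin":[0,0,0,0]}'; python3 -c "
from h import *
boxpos();snap('6',35,95)"; python3 -c "
import cv2;p=cv2.imread('pics/top6.png')[170:290,390:510];cv2.imwrite('pics/top6c.png',cv2.resize(p,None,fx=5,fy=5))"
```

```text
time: 9.5
tool_pos: [0.5178, -0.2809, 0.0834]
ee_rot: [-11.3, 89.8, -16.4]
force: [-2.6, 2.2, 17.7]
opening: 0.675
t9.50 box x 10.8 y -1.4 z 83.4 yaw 84.85 F [-2.6  2.2 17.7] T [ 0.53  0.29 -0.09]
top 889 x [-69.   71.8] y [-49.8  48.8] tilt x,y deg [-5.48 -0.14] z at x0 55.4 z at 70/-70 48.7 62.1
side 2588 x [-70.7  38.6] y [-51.4  47.7] tilt x,y deg [-5.23  0.05] z at x0 57.1 z at 70/-70 50.7 63.5
```

View pics/top6c.png

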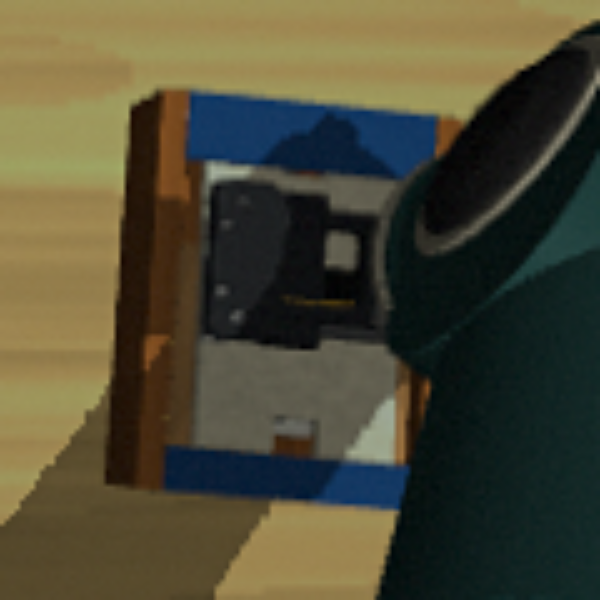

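Tilt is now about 5.3° and the near end is just inside the narrow lip's edge. I'll press a bit more, then open slightly so it settles under its own weight.

```bash
python3 -m creep '{"jaw":[0.5,0.5,0.5,0.5,0.77,0.77,0.77],"travel":[[0.5,0,-1],[0,0,-1],[0,0,-1],[0,0,0],[0,0,0],[0,0,0],[0,0,0]],"spin":[0,0,0,0,0,0,0]}'; python3 -c "
from h import *
boxpos();snap('7',35,95)"
```

```text
time: 10.18
tool_pos: [0.5172, -0.2804, 0.0789]
ee_rot: [-34.2, 90.0, -39.4]
force: [0.3, 0.9, -0.5]
opening: 0.768
t10.18 box x 10.2 y -1.0 z 78.9 yaw 84.86 F [ 0.3  0.9 -0.5] T [0.07 0.04 0.05]
top 928 x [-69.4  71.1] y [-50.   48.3] tilt x,y deg [ 0.11 -0.01] z at x0 52.4 z at 70/-70 52.5 52.2
side 2349 x [-66.1  53.3] y [-51.3  47.7] tilt x,y deg [ 0.46 -0.12] z at x0 54.3 z at 70/-70 54.9 53.7
```

It has dropped level: tilt 0.1–0.5°, top face at about 54 mm. I'll regrip and slide it back.

```bash
python3 -m creep '{"jaw":[0.5,0.5,0.5,0.5,0.5,0.5,0.5,0.5,0.5,0.5],"travel":[[0,0,0],[0,0,0],[0,0,0],[-2,0.2,0],[-2,0.2,0],[-2,0.2,0],[-2,0.2,0],[-1,0.1,0],[-1,0.1,0],[0,0,0]],"spin":[0,0,0,0,0,0,0,0,0,0]}'; python3 -c "
from h import *
boxpos()"
```

```text
time: 11.12
tool_pos: [0.5089, -0.2795, 0.0797]
ee_rot: [-12.5, 89.8, -17.6]
force: [8.6, -0.9, -3.2]
opening: 0.678
t11.12 box x 1.8 y -0.9 z 79.7 yaw 84.89 F [ 8.6 -0.9 -3.2] T [-0.09 -2.72  0.04]
```

```bash
python3 -c "
from h import *
boxpos();snap('8',35,95)
p=cv2.imread('pics/top8.png')[170:290,390:510];cv2.imwrite('pics/top8c.png',cv2.resize(p,None,fx=5,fy=5))
p=cv2.imread('pics/side8.png')[270:400,310:510];cv2.imwrite('pics/side8c.png',cv2.resize(p,None,fx=4,fy=4))"
```

```text
t11.12 box x 1.8 y -0.9 z 79.7 yaw 84.89 F [ 8.6 -0.9 -3.2] T [-0.09 -2.72  0.04]
top 895 x [-69.4  70.6] y [-49.2  48.8] tilt x,y deg [ 0.64 -0.06] z at x0 53.3 z at 70/-70 54.1 52.5
side 2196 x [-66.3  45.2] y [-50.8  48.1] tilt x,y deg [ 1.08 -0.15] z at x0 55.2 z at 70/-70 56.6 53.9
```

View pics/top8c.png

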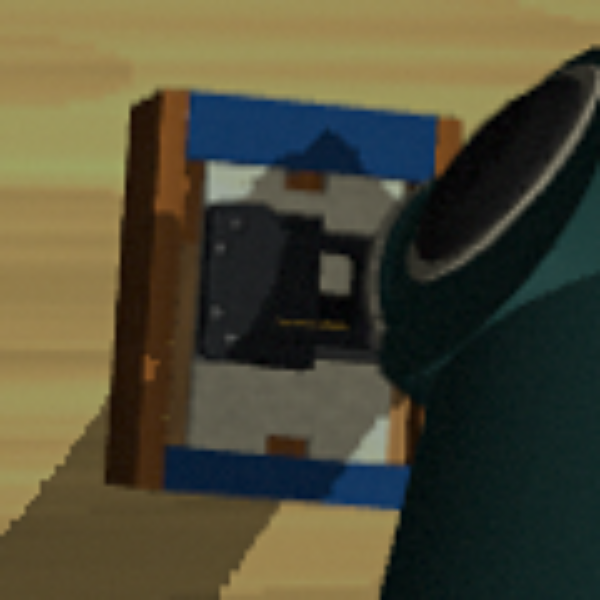

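View pics/side8c.png

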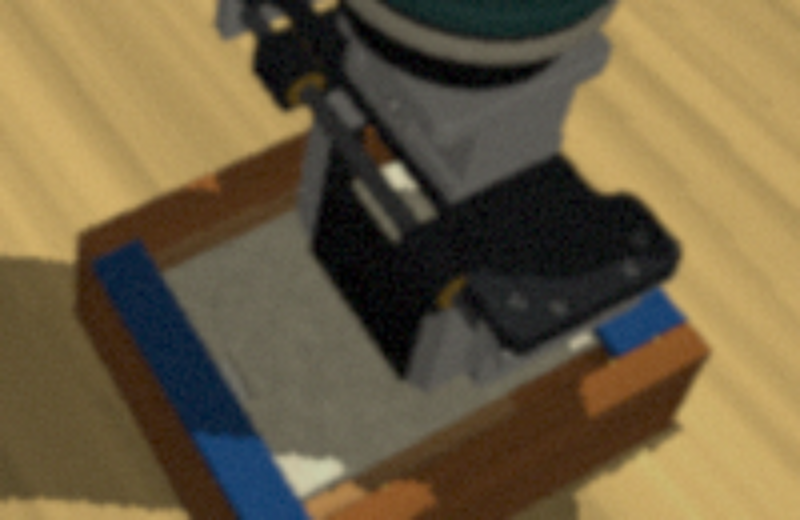

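```bash
python3 -m creep '{"jaw":[0.5,0.5,0.5],"travel":[[-1,0.1,-1],[-1,0.1,-0.5],[0,0,0]],"spin":[0,0,0]}'; python3 -c "
from h import *
boxpos();snap('9',35,95)"
```

```text
time: 11.47
tool_pos: [0.5088, -0.2796, 0.0793]
ee_rot: [-12.3, 89.6, -17.4]
force: [15.4, 0.5, 5.4]
opening: 0.678
t11.47 box x 1.7 y -0.9 z 79.3 yaw 84.93 F [15.4  0.5  5.4] T [ 0.08 -3.62  0.01]
top 882 x [-69.6  71.2] y [-49.5  49.2] tilt x,y deg [0.39 0.07] z at x0 53.0 z at 70/-70 53.4 52.5
side 2176 x [-66.3  44.4] y [-51.   48.2] tilt x,y deg [ 0.92 -0.15] z at x0 54.9 z at 70/-70 56.1 53.8
```

It is firmly stopped: no movement at 15 N. I'll relax the push, release, lift clear and look.

```bash
python3 -m creep '{"jaw":[0.5,0.5,0.77,0.77,0.77,0.77,0.77,0.77,0.77],"travel":[[1.5,-0.2,1],[0,0,0],[0,0,0],[0,0,0],[0,0,0],[0,0,10],[0,0,20],[0,0,35],[0,0,35]],"spin":[0,0,0,0,0,0,0,0,0]}'; python3 -m creep '{"jaw":[0.77,0.77,0.77,0.77,0.77,0.77,0.77,0.77],"travel":[[-10,15,30],[-20,30,0],[-20,35,0],[-20,35,0],[-20,35,0],[-20,35,0],[-20,30,0],[0,0,0]],"spin":[0,0,0,0,0,0,0,0]}'; python3 -c "
from h import *
boxpos();snap('10',45,65)
p=cv2.imread('pics/top10.png')[170:290,390:510];cv2.imwrite('pics/top10c.png',cv2.resize(p,None,fx=5,fy=5))
p=cv2.imread('pics/side10.png')[270:400,310:510];cv2.imwrite('pics/side10c.png',cv2.resize(p,None,fx=4,fy=4))"
```

```text
time: 12.32
tool_pos: [0.5057, -0.2794, 0.1797]
ee_rot: [175.1, 89.9, 169.9]
force: [0.5, 0.5, 0.9]
opening: 0.769
time: 12.98
tool_pos: [0.3736, -0.0605, 0.2088]
ee_rot: [111.0, 89.9, 106.1]
force: [0.5, -0.2, 1.3]
opening: 0.767
t12.98 box x -152.8 y 205.0 z 208.8 yaw 85.1 F [ 0.5 -0.2  1.3] T [-0.01 -0.02  0.  ]
top 1691 x [-69.2  70.8] y [-49.4  48.7] tilt x,y deg [0.07 0.06] z at x0 52.4 z at 70/-70 52.5 52.4
side 4105 x [-65.8  71.3] y [-50.9  48.5] tilt x,y deg [-0.04  0.07] z at x0 53.9 z at 70/-70 53.8 53.9
```

View pics/top10c.png

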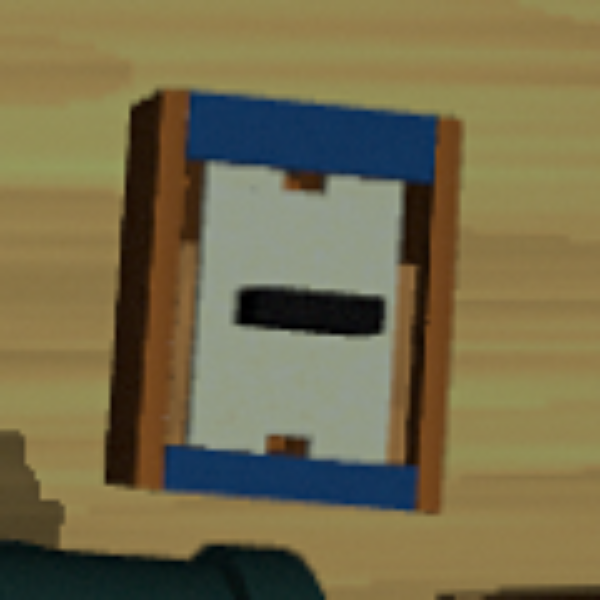

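View pics/side10c.png

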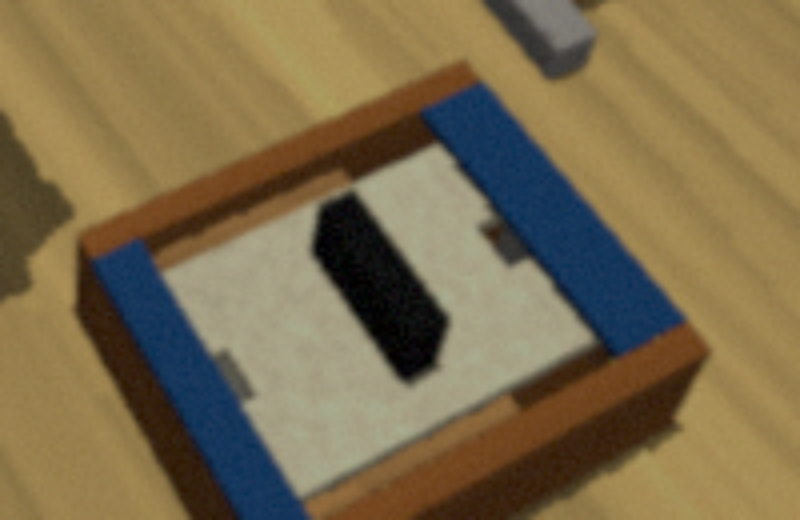

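Run:
```python
from h import *
for n in('top','side'):
    f=np.load(f'pics/{n}10.npz');p,d=f['p'],f['d'];Q=tobox(cloud(n,p,d));hsv=cv2.cvtColor(p,cv2.COLOR_RGB2HSV)
    H,S,V=[hsv[...,k].astype(int) for k in range(3)]
    inb=(abs(Q[...,0])<110)&(abs(Q[...,1])<80)&(d>0)
    b=inb&(H>100)&(H<125)&(S>110)&(V>40)&(Q[...,2]>50)
    for nm,m in(('wide',b&(Q[...,0]>40)),('narrow',b&(Q[...,0]<-40))):
        r=cv2.minAreaRect(Q[m][:,:2].astype(np.float32));print(n,nm,r,m.sum(),np.median(Q[m][:,2]).round(1))
    k=inb&(Q[...,2]>80)&(Q[...,2]<96)&(V<70)
    print(n,'handle',cv2.minAreaRect(Q[k][:,:2].astype(np.float32)),k.sum(),np.median(Q[k][:,2]).round(1),Q[k].mean(0).round(1))
```

```text
top wide ((87.59174346923828, -0.7570571899414062), (126.2872314453125, 32.9393310546875), 89.89125061035156) 645 61.3
top narrow ((-79.9588851928711, -0.006805419921875), (124.57618713378906, 20.587982177734375), 89.87577819824219) 421 61.5
top handle ((0.6019229888916016, 1.1561622619628906), (17.74873924255371, 65.72986602783203), 0.024480832740664482) 200 87.9 [ 0.3  0.9 87.9]
side wide ((85.80851745605469, 0.08159255981445312), (33.61443328857422, 124.47523498535156), 0.3807353973388672) 1369 62.8
side narrow ((-81.62603759765625, 0.7055206298828125), (122.98841094970703, 22.000539779663086), 89.95204162597656) 1064 62.8
side handle ((-1.116891860961914, -2.003011703491211), (16.805578231811523, 63.62375259399414), 0.13379012048244476) 496 89.4 [-2.5 -4.2 88.5]
```

Both cameras put the handle about 0.2 mm from centre along the box, with tilt under 0.1° and skew under 0.4°. I'll check the bystanders and hand in.

Run:
```python
from h import *
from bench import arm
a=np.load('pics/top0.npz');b=np.load('pics/top10.npz')
for nm,(r0,r1,c0,c1) in dict(glue=(160,200,312,346),sander=(250,300,318,350),hammer=(62,170,380,425)).items():
    print(nm,np.abs(a['p'][r0:r1,c0:c1].astype(int)-b['p'][r0:r1,c0:c1]).mean().round(2))
boxpos();print(arm.job_done())
```

```text
glue 5.56
sander 21.42
hammer 5.94
t13.08 box x -149.7 y 201.9 z 209.3 yaw 84.96 F [ 0.5 -0.3 -0.3] T [-0.01 -0.02 -0.06]
the job is handed in; nothing more can be done
None
```

View pics/top10.png

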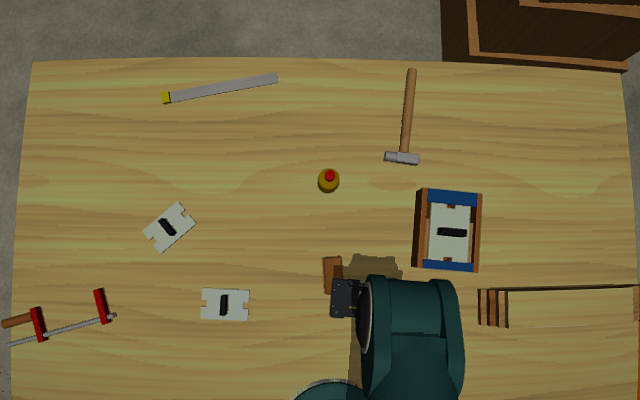

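The cover is fitted in the box and the job was handed in at about 13 s of the 58 s allowed; no verdict was reported.

**What I did:** I gripped the largest cover across its handle's 64 mm length rather than the suggested 18 mm. The moves only allow shifts and a turn about vertical, and in that grip the cover can pivot between the pads.
- **Tilt:** I pressed its near end on the narrow lip, which tilted it about 9°.
- **Insertion:** I slid the other end under the wide lip. The notch met the key at the first try, so I did no sideways feeling, and the end went in until it touched the end wall at about 4 N.
- **Seating:** I levelled it on the ledges, let it drop flat, regripped, and slid it back until it would not move at 15 N. Then I let go and lifted clear.

**Last checks:**
- **Position:** after correcting each camera against the blue lips, both put the handle about 0.2 mm from centre along the box. Across the box they read +1 and -2 mm.
- **Flatness:** the tilt is under 0.1°, the skew is under 0.4°, and the white face is at about 54 mm, as it should be.
- **Bystanders:** the glue bottle and hammer look unchanged in the before and after pictures. The comparison for the sanding block showed a large difference (21 against about 6 for the other two). I looked at that picture only after handing in. The gripper and its shadow cover part of the block there; its visible part is at its starting spot.
- **One disagreement:** when the cover stopped, the tool read about 1.7 mm along the box instead of 0. I put this down to the handle sitting slightly off-centre in the pads, because both cameras agree on the cover itself.

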